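# Put four mixed-up sewing notions back on their own holders

## Task

The oil bottle, the rolled tape measure, the thread spool and the beeswax disc have been put back on one another's holders. Put each on its own: the oil bottle on the round saucer, the tape measure on the square tray, the spool on the six-sided tray and the beeswax on the oblong mat, each in the middle of its holder, standing or lying flat as it does now, and let go. The square rimless mat is free for parking something on the way.

Things in the scene. Friction and masses are not known exactly. Their poses are not given: they have to be found in the camera images.
- oiler: Small upright oil bottle: body 38 mm in diameter up to 80 mm, neck 20 mm in diameter to 95 mm, thin spout to 128 mm, all rigid. Grip it high, across the top of the body or the neck, so that the spout clears the palm. Origin at the centre of its underside, z up. About 90 g; starts on the six-sided tray or on the oblong mat.
- tape_roll: Tape measure rolled into a coil lying flat, 49 mm in diameter, 20 mm high, solid in the middle. Origin at the centre of its underside, z up. About 40 g; starts on the six-sided tray or on the oblong mat.
- spool: Thread spool standing upright, 50 mm high: lower flange 26 mm in diameter and 8 mm thick, upper flange 22 mm in diameter and 7 mm thick (43 to 50 mm up), waist in between. It can be gripped across the upper flange. Origin at the centre of its underside, z up. About 25 g; starts on the round saucer or on the square tray.
- beeswax: Plain beeswax disc lying flat, 39 mm in diameter, 13 mm high. Origin at the centre of its underside, z up. About 30 g; starts on the round saucer or on the square tray.
- saucer: Round steel drip saucer with a low rim, the oil bottle's own place: 78 mm across, inner floor 4 mm above the table and about 66 mm across, rim top 7 mm above the table. Fixed to the table. Origin at the centre of its underside (table height), z up.
- square_tray: Square wooden tray with a low rim, the tape measure's own place: 76 by 76 mm, inner floor 68 by 68 mm and 4 mm above the table, rim 4 mm thick, its top 7 mm above the table. Fixed to the table. Origin at the centre of its underside (table height), z up, x and y along its sides.
- hex_tray: Six-sided plastic tray with a low rim, the spool's own place: 78 mm over flats, inner floor 70 mm over flats and 4 mm above the table, rim top 7 mm above the table. Fixed to the table. Origin at the centre of its underside (table height), z up.
- cork_mat: Oblong flat cork mat without a rim, the beeswax's own place: 56 mm along its x, 88 mm along its y, 4 mm thick. Fixed to the table. Origin at the centre of its underside (table height), z up.
- spare_mat: Square flat rubber mat without a rim, empty, nothing's own place: free for parking. 70 by 70 mm, 4 mm thick. Fixed to the table. Origin at the centre of its underside (table height), z up.
- overlock: The sewing machine straight ahead, not part of the job: 0.29 m high, with a thread stand up to 0.45 m at its back; it fills x 0.24 to 0.59, y -0.14 to 0.23, and its two cables lie to its right as far as y -0.21. All the holders lie to the right of it. A robot that starts to its left must fold back and lift before it swings across. Fixed; origin at its underside.

How it is judged:
By the outcome, as a careful person would: the job done as asked, in the order asked, and still so for the second after the job is handed in, with the robot touching nothing.
It also fails if it takes over 125 s, if anything falls off the work surface, if the arm or the gripper's body presses on something with over 40 N, if the wrist force passes 120 N, or if a joint passes its speed limit or range.

## Robot

A 6-joint arm with a two-finger parallel gripper is mounted at the origin on a cart in front of the work surface, level with it; the furniture and walls round the work are solid. World frame = base frame: x ahead of the robot, y to its left, z up, the work surface at z = 0. Lengths are in m, angles in degrees, forces in N, time in s.
With the tool pointing down it reaches from about 0.25 to 0.725 m from the base axis. Payload 9.7 kg.
Tool frame: the origin (TCP) lies midway between the tips of the shut fingers; the grasp point (between the pads) lies 19 mm behind it (bot.pinch_z is the distance from the TCP to the grasp point, in m); z points along the fingers, y is the line along which they close (so a half turn about z gives the same grasp; the last joint's range is limited). The gripper opens to 85 mm and grips with 20 to 120 N. Pads are 22 mm wide; open, the fingers measure 114 mm over their backs; the gripper's body (76 mm by 85 mm) begins 54 mm behind the grasp point. The pads swing forward as they close: fully open they stand 13 mm farther back than shut.
Start: joints at [-76.203, 4.979, 10.078, 95.1, 0, 90], TCP at [0.131, -0.534, 0.231] pointing down, gripper open.
Joint ranges: [-179.16, 179.16], [-48.56, 103.87], [-65.8, 70.77], [-126.05, 130.52], [-82.76, 87.17], [-180, 180]. Speed limits (degrees/s): [127.2, 127.2, 147.25, 180, 180, 180].

## Interface

Orientations are given as [roll, pitch, yaw] about the fixed x, y, z axes, in that order (R = Rz(yaw) Ry(pitch) Rx(roll)).
In Python, from workcell import sensors, camera, ticket, bot gives the robot as it stands.
- The arm moves only by the shell command python3 -m handwheel 'ROWS' [FORCE]. ROWS is a JSON object of lists of equal length, an entry for each row: "gripper": the opening, from -1 (shut) to 1 (fully open); "slide": the shift along the tool's x, y, z in mm, a list of three; "yaw": the turn about the tool's z in rad. A call has 1 to 8 rows; each row shifts and turns the commanded pose from where the row before left it, along the tool's axes as they then stand; what a row does not reach is not made up. A row lasts 1/12 s, in which the tool goes at most 41.7 mm and 7.16 degrees, less where a joint would pass 70% of its speed; a pose out of reach is approached as far as the arm can. A call is refused whole if a number of a shift passes 41.7 or a number of a turn 0.125, either way. A call with a gripper value outside its range is refused whole. The fingers move at their own pace and stop on an object; FORCE is the grip in N (left out, the last holds). Time passes only in rows, so rows that do not move let the fingers close. It gives the time, the measured TCP pose, the force, the opening and the grip force at its end, in the units of the state.
- sensors.get_obs(): the state, without advancing time (a new reading comes with each control period).
- camera(name): name is "scene" or "top" or "wrist"; returns a dict with "img" (400x640x3 uint8, red, green, blue), "fx", "fy", "cx", "cy" (pixels), "dist" ([k1, k2, p1, p2, k3] as OpenCV has them; the pictures are not rectified), "R" (3x3) and "t" (3): a world point X has camera coordinates R X + t. Camera axes: x right, y down, z forward; pixel columns grow to the right and rows downward; lengths in m; the calibration is good to about 2 mm. A picture is of the moment at which its call begins. There is no depth.
- ticket.job_done(): hands the job in; it is judged then, once.
The state is a dict: "time": time; "q": joint angles; "qd": joint speeds; "joint_efforts": joint torques, N m; "ee_pos": TCP position; "tcp_rot": TCP orientation; "wrist_force": force on the tool from outside, world axes, zero at the start; "torque": the same for the moment, N m; "opening": finger opening in m; "grasp_force": force on a finger pad.
Only numpy, scipy, OpenCV 4.12 (cv2) and the standard library are available. Lean on these libraries where they do the work, as an engineer would, in place of code of your own. Each camera call takes 0.05 s, during which the arm holds its last target. There are 200 camera calls.

## Working session

There is one attempt and no reset: what is moved stays moved. The work goes in short steps, Python scripts to look and compute and a shell command to move; the robot and the scene stay as the last step left them, time stands still between calls to the robot, and variables do not carry over. Pictures are saved under pics/ and viewed, at most 14 in all, crops included, and the job is handed in when it is done.

```bash
mkdir -p pics
python3 - <<'E'
from workcell import sensors,camera,bot
import cv2,numpy as np
o=sensors.get_obs();print(o['time'],o['ee_pos'],o['tcp_rot'],o['opening'],bot.pinch_z)
for n in("scene","top","wrist"):
    c=camera(n);cv2.imwrite(f"pics/{n}0.png",c["img"][:,:,::-1]);print(n,c['fx'],c['cx'],c['cy'],c['dist'],np.round(-c['R'].T@c['t'],3),np.round(c['R'],3).tolist())
E
```

```text
0.0 [ 0.13111799 -0.53389388  0.23057085] [-1.79922567e+02 -4.71553533e-04  1.37971057e+01] 0.08536434077620893 0.0187
scene 403.801658119642 318.29207893894346 197.42664139587544 [-0.01212226  0.          0.          0.          0.        ] [0.782 0.397 0.599] [[-0.891, 0.454, -0.004], [0.311, 0.605, -0.733], [-0.33, -0.654, -0.68]]
top 414.44946680348977 316.3644187685454 197.7316324487893 [-0.05176039  0.          0.          0.          0.        ] [ 0.37  -0.189  0.882] [[-0.008, -1.0, -0.022], [-0.991, 0.011, -0.136], [0.137, 0.02, -0.99]]
wrist 286.52457413402357 323.151131234238 198.81329631400325 [-0.00519515  0.          0.          0.          0.        ] [ 0.198 -0.519  0.373] [[0.238, -0.971, -0.001], [-0.935, -0.229, 0.269], [-0.262, -0.064, -0.963]]
```

View pics/top0.png

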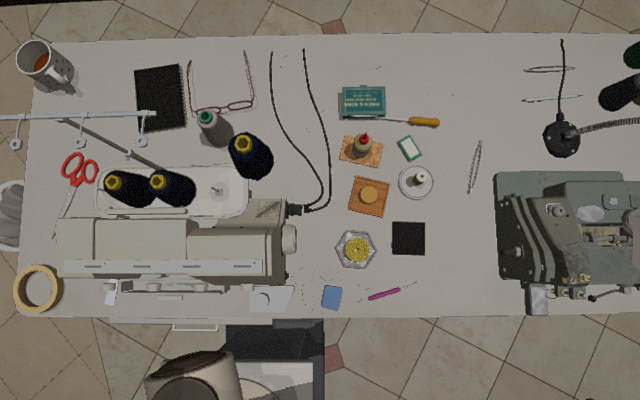

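View pics/scene0.png

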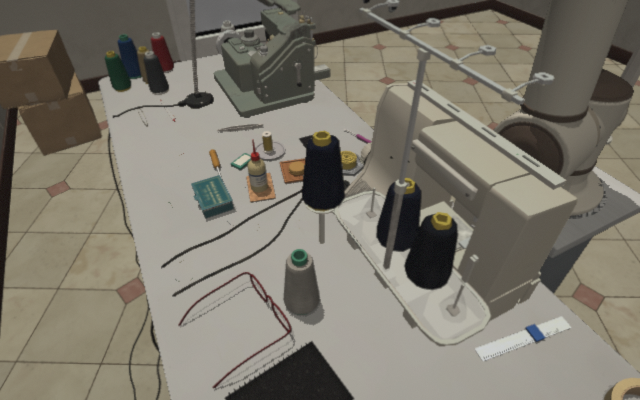

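View pics/wrist0.png

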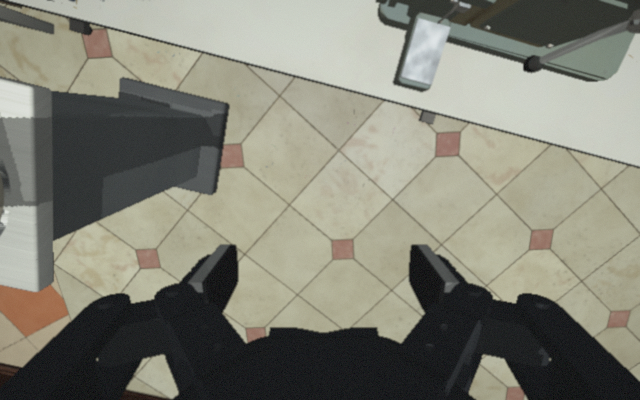

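Top view: bottle on cork mat (361,147), beeswax on square tray (369,196), tape on hex tray (356,249), spool on saucer (417,182), black spare mat empty (408,238). The scene view confirms this. The wrist view shows only floor and the table edge, so I'll work out rough positions first and then look from above.

```bash
cat > h.py <<'E'
import numpy as np,cv2
from workcell import sensors,camera
def ray(c,uv):
    K=np.array([[c['fx'],0,c['cx']],[0,c['fy'],c['cy']],[0,0,1]])
    p=cv2.undistortPoints(np.array([[uv]],float),K,np.array(c['dist'],float))[0,0]
    R=np.array(c['R']);d=R.T@np.array([p[0],p[1],1]);return -R.T@np.array(c['t']),d/np.linalg.norm(d)
def plane(c,uv,z):
    o,d=ray(c,uv);return o+d*(z-o[2])/d[2]
def tri(r1,r2):
    (a,d),(b,e)=r1,r2
    s=np.linalg.lstsq(np.c_[d,-e],b-a,rcond=None)[0];p,q=a+s[0]*d,b+s[1]*e
    return (p+q)/2,np.linalg.norm(p-q)
def pix(c,X):
    K=np.array([[c['fx'],0,c['cx']],[0,c['fy'],c['cy']],[0,0,1]])
    return cv2.projectPoints(np.array([X],float),cv2.Rodrigues(np.array(c['R']))[0],np.array(c['t'],float),K,np.array(c['dist'],float))[0][0,0]
def totool(dw,o=None):
    from scipy.spatial.transform import Rotation as Ro
    o=o or sensors.get_obs();return Ro.from_euler('xyz',o['tcp_rot'],degrees=True).as_matrix().T@np.array(dw)*1000
E
python3 - <<'E'
from h import *
c=camera("top")
for n,uv,z in[("bottle tip",(364,136),.132),("cork",(361,150),.004),("wax",(369,194),.017),("sq",(369,197),.007),("tape",(356,249),.024),("spool",(419,178),.054),("saucer",(417,183),.006),("spare",(408,238),.004),("Rmach",(497,172),.1),("Rmach",(500,310),.1)]:print(n,np.round(plane(c,uv,z),3))
s=cv2.resize(c["img"][120:280,320:460,::-1],None,fx=4,fy=3.7,interpolation=2);cv2.imwrite("pics/topc.png",s)
E
```

```text
bottle tip [ 0.588 -0.264  0.132]
cork [ 0.594 -0.269  0.004]
wax [ 0.496 -0.283  0.017]
sq [ 0.491 -0.284  0.007]
tape [ 0.381 -0.252  0.024]
spool [ 0.522 -0.381  0.054]
saucer [ 0.52  -0.387  0.006]
spare [ 0.403 -0.364  0.004]
Rmach [ 0.524 -0.521  0.1  ]
Rmach [ 0.265 -0.51   0.1  ]
```

```bash
python3 -m handwheel '{"gripper":[1,1,1,1,1,1,1,1],"slide":[[9.5,-39,-3],[9.5,-39,-3],[9.5,-39,-3],[9.5,-39,-3],[9.5,-39,-3],[39,9,0],[39,9,0],[39,9,0]],"yaw":[0,0,0,0,0,0,0,0]}' && python3 -m handwheel '{"gripper":[1,1,1,1],"slide":[[39,9,0],[39,9,0],[39,9,0],[0,0,0]],"yaw":[0,0,0,0]}'
python3 - <<'E'
from h import *
c=camera("wrist");cv2.imwrite("pics/w1.png",c["img"][:,:,::-1])
E
```

```text
time: 0.87
ee_pos: [0.252, -0.3309, 0.2476]
tcp_rot: [179.8, -0.1, 13.7]
wrist_force: [-1.3, -1.1, 0.0]
opening: 0.0853
grasp_force: 0.0
time: 1.2
ee_pos: [0.3761, -0.3294, 0.244]
tcp_rot: [-179.9, 0.0, 14.0]
wrist_force: [1.1, -1.3, 0.2]
opening: 0.0854
grasp_force: 0.0
```

View pics/w1.png

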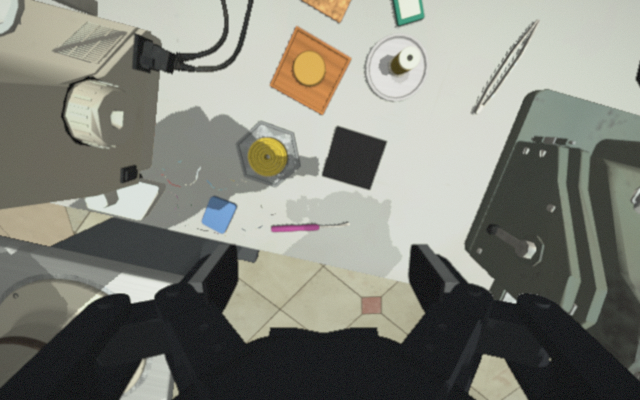

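View pics/topc.png

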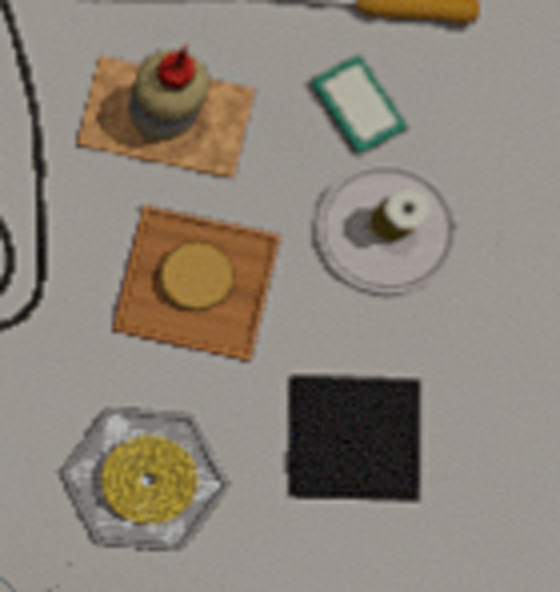

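The wrist view shows hex (268,153), tape (267,157), square tray (311,70), wax (309,68), saucer (396,68), spool top (405,62) and spare mat (355,158). The top crop matches it. I'll go 100 mm further so the bottle comes into view.

```bash
python3 -m handwheel '{"gripper":[1,1,1,1],"slide":[[34,8,0],[34,8,0],[34,8,0],[0,0,0]],"yaw":[0,0,0,0]}'
python3 - <<'E'
from h import *
import pickle
c=camera("wrist");cv2.imwrite("pics/w2.png",c["img"][:,:,::-1]);t=camera("top");t['img']=cv2.imread("pics/top0.png")[:,:,::-1].copy()
pickle.dump((c,t),open("v.pkl","wb"))
for k in(c,t):
    h=cv2.cvtColor(k['img'],cv2.COLOR_RGB2HSV)
    for n,X in dict(tip=(.588,-.264,.132),cork=(.58,-.285,.004),wax=(.496,-.283,.017),sq=(.465,-.284,.005),tape=(.385,-.262,.024),spool=(.522,-.381,.054),sau=(.495,-.387,.004),spare=(.403,-.364,.004)).items():
        u=pix(k,X).round().astype(int);print(n,u,h[u[1],u[0]] if 0<=u[1]<400 else '')
cv2.imwrite("pics/w2c.png",cv2.resize(c["img"][0:280,200:480,::-1],None,fx=2.1,fy=2.1))
E
```

```text
time: 1.58
ee_pos: [0.479, -0.3289, 0.2439]
tcp_rot: [-179.9, 0.0, 13.9]
wrist_force: [1.3, -0.7, -0.1]
opening: 0.0855
grasp_force: 0.0
tip [276  51] [ 23  93 151]
cork [307  86] [ 16 128 177]
wax [291 152] [ 20 155 212]
sq [288 174] [ 15 152 114]
tape [258 229] [ 25 174 195]
spool [375 154] [ 42  14 235]
sau [367 170] [ 24   6 212]
spare [333 228] [150   6  41]
tip [364 136] [  1 231  54]
cork [368 156] [ 15 136 137]
wax [369 194] [ 19 149 159]
sq [369 209] [ 14 168 144]
tape [361 247] [ 24 173 165]
spool [419 178] [ 26  20 180]
sau [417 195] [  3  14 162]
spare [408 238] [34 60 34]
```

View pics/w2c.png

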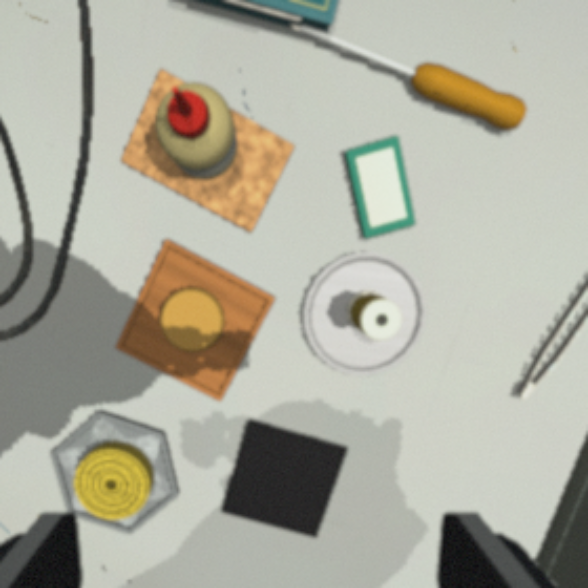

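The crop shows all eight things clearly, with the bottle's spout tip at about (174,90). Next I triangulate all of them from wrist and top.

Run:
```python
from h import *
import pickle
c,t=pickle.load(open("v.pkl","rb"))
W=lambda p:(200+p[0]/2.1,p[1]/2.1); T=lambda p:(320+p[0]/4,120+p[1]/3.7)
def mask(k,lo,hi,X,r=45):
    h=cv2.cvtColor(cv2.GaussianBlur(k['img'],(3,3),0),cv2.COLOR_RGB2HSV);m=cv2.inRange(h,lo,hi);u=pix(k,X)
    z=np.zeros_like(m);cv2.circle(z,tuple(int(v) for v in u),r,255,-1);m&=z
    m=cv2.morphologyEx(m,cv2.MORPH_CLOSE,np.ones((5,5)))
    q=max(cv2.findContours(m,0,1)[0],key=cv2.contourArea)
    return q
def show(n,a,b):
    X,g=tri(ray(c,a),ray(t,b));print(n,'xyz mm',np.round(X*1000,1),'gap',round(g*1000,1));return X
for n,lo,hi,X in[("wax",(18,100,60),(24,255,255),(.496,-.283,.017)),("tape",(22,110,60),(33,255,255),(.381,-.252,.024)),("spare",(0,0,0),(180,255,75),(.403,-.364,.004))]:
    e=[]
    for k in(c,t):
        q=mask(k,lo,hi,X,38 if n!="spare" else (42 if k is c else 26));f=cv2.minAreaRect(q);(ex,ey),ax,_=cv2.fitEllipse(cv2.convexHull(q));e.append(f[0] if n=="spare" else (ex,ey));print('  ',np.round(f,1) if 0 else (f,ax))
    show(n,*e)
for n,w,p in[("cork",[(162,69),(294,147),(252,232),(122,161)],[(98,57),(255,86),(236,177),(78,145)]),("square",[(168,240),(273,297),(220,399),(117,347)],[(144,206),(280,236),(250,361),(113,331)]),
 ("hex",[(100,411),(163,431),(178,491),(131,530),(72,514),(52,452)],[(106,408),(192,411),(228,483),(182,549),(97,546),(60,478)]),("saucer",[(360.5,310.5)],[(384,231)]),("spoolhole",[(382,319)],[(407,208)]),("tip",[(174,90)],[(184,46)]),("red",[(188,117)],[(177,70)])]:
    P=np.array([show(n,W(a),T(b)) for a,b in zip(w,p)])
    if len(P)>1:print('  ->',np.round(P.mean(0)*1000,1),'sides',np.round(np.linalg.norm(np.roll(P,-1,0)-P,axis=1)*1000,1),'ang',np.round([np.degrees(np.arctan2(*(b-a)[[1,0]])) for a,b in zip(P,np.roll(P,-1,0))],1))
```

```text
(((291.2500305175781, 151.74998474121094), (29.698482513427734, 28.991378784179688), 45.0), (29.39435577392578, 30.309480667114258))
   (((368.5, 194.0), (16.0, 17.0), 90.0), (16.955656051635742, 17.383865356445312))
wax xyz mm [ 495.9 -282.6   11.1] gap 0.9
   (((253.75003051757812, 228.75003051757812), (34.64822769165039, 35.35533905029297), 45.0), (35.28148651123047, 36.80914306640625))
   (((356.5, 249.0), (22.0, 23.0), 90.0), (22.9599552154541, 23.493995666503906))
tape xyz mm [ 380.2 -254.6   15.6] gap 0.6
   (((334.6279602050781, 227.70399475097656), (47.91999816894531, 44.519996643066406), 16.26020622253418), (56.78854751586914, 60.0110969543457))
   (((408.0, 238.0), (32.0, 32.0), 90.0), (33.24874496459961, 74.25577545166016))
spare xyz mm [ 403.1 -365.3   -0. ] gap 1.3
cork xyz mm [ 630.8 -234.5   -6.3] gap 0.6
cork xyz mm [ 607.4 -319.3    6.3] gap 1.8
cork xyz mm [ 554.8 -307.3    1.9] gap 0.2
cork xyz mm [ 5.756e+02 -2.223e+02 -1.000e-01] gap 0.4
  -> [ 5.921e+02 -2.708e+02  5.000e-01] sides [88.8 54.1 87.5 56.9] ang [-105.4  167.2   76.3  -12.4]
square xyz mm [ 538.2 -257.7   -0. ] gap 0.8
square xyz mm [ 519.8 -329.7    1.3] gap 0.8
square xyz mm [ 4.472e+02 -3.117e+02  1.000e-01] gap 0.3
square xyz mm [ 465.1 -239.3    0.7] gap 0.1
  -> [ 492.6 -284.6    0.5] sides [74.3 74.8 74.6 75.3] ang [-104.3  166.2   76.   -14.1]
hex xyz mm [ 4.205e+02 -2.354e+02  3.000e-01] gap 1.4
hex xyz mm [ 418.4 -279.8    5.7] gap 0.1
hex xyz mm [ 377.5 -298.1    2.5] gap 0.1
hex xyz mm [ 340.8 -272.6    2.9] gap 0.9
hex xyz mm [ 342.4 -229.2    1. ] gap 1.2
hex xyz mm [ 381.8 -209.1   -3.1] gap 2.0
  -> [ 380.2 -254.     1.5] sides [44.8 44.9 44.6 43.4 44.4 46.9] ang [ -92.7 -155.9  145.2   87.9   27.1  -34.2]
saucer xyz mm [ 524.3 -388.3  -11.7] gap 1.4
spoolhole xyz mm [ 526.3 -388.3   49.9] gap 1.6
tip xyz mm [ 595.6 -267.9  130.1] gap 0.0
red xyz mm [ 594.7 -268.7   88.2] gap 0.7
```

Everything checks out against the given sizes: sides are 88/56, 75 and 45 mm, the spout tip is at 130 mm and the spool top at 50 mm. Plan: bottle to spare mat, wax to cork, tape to square tray, spool to hex tray, bottle to saucer. First, above the bottle.

```bash
python3 -m handwheel '{"gripper":[1,1,1,1,1,1,1],"slide":[[32,-7.7,0],[32,-7.7,0],[32,-7.7,0],[31,-7.7,0],[0,0,30],[0,0,30],[0,0,0]],"yaw":[0,0,0,0,0,0,0]}' 30
python3 - <<'E'
from h import *
o=sensors.get_obs();print(np.round(totool(np.array([.595,-.2685,.068])-o['ee_pos']),1))
c=camera("wrist");cv2.imwrite("pics/w3.png",c["img"][:,:,::-1])
E
```

```text
time: 2.27
ee_pos: [0.5887, -0.2683, 0.1805]
tcp_rot: [-179.7, 0.4, 13.8]
wrist_force: [-0.1, 0.2, -1.5]
opening: 0.0853
grasp_force: 0.0
[  6.9   2.2 112.4]
```

View pics/w3.png

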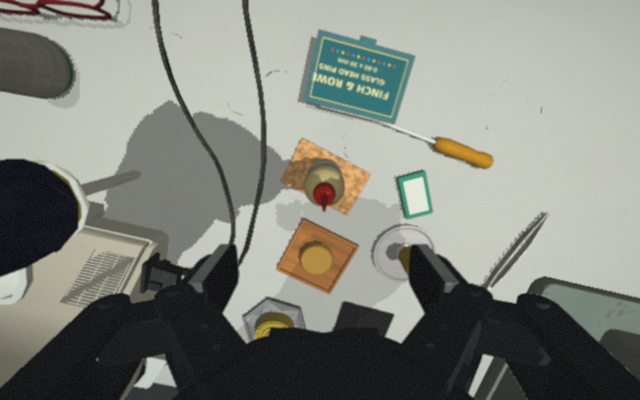

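Bottle at (325,190), centred in column between the fingers. Descending to grip the top of the body.

```bash
python3 - <<'E'
from h import *
c=camera("wrist");print(pix(c,(.5955,-.268,.131)),pix(c,(.595,-.2685,.09)))
E
python3 -m handwheel '{"gripper":[1,1,1,1,0.3,0.3,0.3],"slide":[[6.5,2,28],[0,0,28],[0,0,28],[0,0,28],[0,0,0],[0,0,0],[0,0,0]],"yaw":[0,0,0,0,0,0,0]}'
```

```text
[322.40884968 208.75151395] [323.08985692 194.68723569]
time: 2.95
ee_pos: [0.5993, -0.2702, 0.0781]
tcp_rot: [179.9, -0.2, 13.8]
wrist_force: [-0.3, 0.7, 0.9]
opening: 0.0557
grasp_force: 0.0
```

```bash
python3 -m handwheel '{"gripper":[0.3,0.3,0.3,-0.4,-0.4,-0.4,-0.4,-0.4],"slide":[[-4,-2.5,8],[0,0,0],[0,0,0],[0,0,0],[0,0,0],[0,0,0],[0,0,0],[0,0,0]],"yaw":[0,0,0,0,0,0,0,0]}' 30
```

```text
time: 3.62
ee_pos: [0.5947, -0.2678, 0.0679]
tcp_rot: [180.0, -0.1, 13.8]
wrist_force: [-0.5, 2.0, 5.5]
opening: 0.031
grasp_force: 28.2
```

Run:
```python
from h import *
o=sensors.get_obs();print(o['opening'],o['grasp_force'],o['torque'])
c=camera("wrist");a=cv2.resize(c["img"][100:330,200:460,::-1],(520,460))
c=camera("scene");b=cv2.resize(c["img"][90:240,170:345,::-1],(525,450));b=cv2.copyMakeBorder(b,0,10,0,0,0)
cv2.imwrite("pics/g1.png",cv2.resize(np.hstack([a,b]),(800,352)))
```

```text
0.031024962586205983 28.186734127812088 [0.34822483 0.17060122 0.0361409 ]
```

View pics/g1.png

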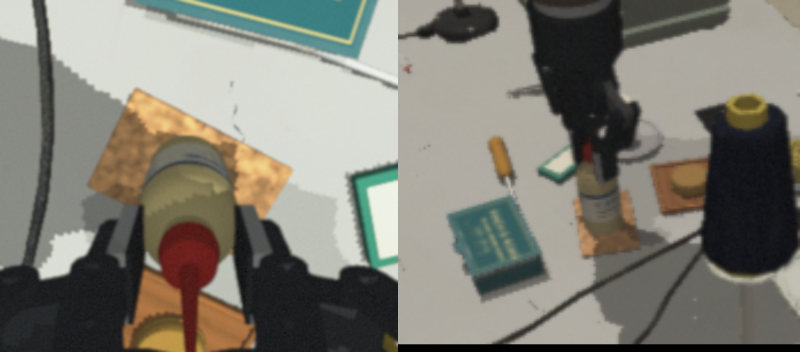

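The pads hold the bottle at the rounded shoulder: opening 31 mm, with an upward push. I'll loosen, go slightly lower and grip again.

```bash
python3 -m handwheel '{"gripper":[0.2,0.2,0.2,0.2,-0.4,-0.4,-0.4,-0.4],"slide":[[0,0,0],[0,0,0],[0.5,0,4.5],[0,0,0],[0,0,0],[0,0,0],[0,0,0],[0,0,0]],"yaw":[0,0,0,0,0,0,0,0]}' 40 && python3 -m handwheel '{"gripper":[-0.4,-0.4],"slide":[[0,0,0],[0,0,0]],"yaw":[0,0]}'
```

```text
time: 4.38
ee_pos: [0.5944, -0.2676, 0.0617]
tcp_rot: [-180.0, 0.0, 13.8]
wrist_force: [-0.1, -0.5, -0.8]
opening: 0.0342
grasp_force: 39.9
time: 4.55
ee_pos: [0.5945, -0.2677, 0.0617]
tcp_rot: [-180.0, 0.0, 13.8]
wrist_force: [0.1, 0.0, -1.0]
opening: 0.0345
grasp_force: 39.9
```

```bash
python3 -m handwheel '{"gripper":[-0.4,-0.4,-0.4,-0.4,-0.4,-0.4],"slide":[[0,0,-5],[0,0,-10],[0,0,-20],[0,0,-20],[0,0,-15],[0,0,0]],"yaw":[0,0,0,0,0,0]}' && python3 -m handwheel '{"gripper":[-0.4,-0.4,-0.4,-0.4,-0.4,-0.4,-0.4,-0.4],"slide":[[-15,3.5,0],[-25,6,0],[-30,7,0],[-35,8,0],[-35,8,0],[-35,8,0],[-20,5,0],[-14,3.3,0]],"yaw":[0,0,0,0,0,0,0,0]}' && python3 -m handwheel '{"gripper":[-0.4,-0.4],"slide":[[0,0,0],[0,0,0]],"yaw":[0,0]}'
python3 - <<'E'
from h import *
o=sensors.get_obs();print(np.round(totool(np.array([.403,-.365,.0625])-o['ee_pos']),1))
c=camera("wrist");a=cv2.resize(c["img"][60:330,180:480,::-1],(450,400))
cv2.imwrite("pics/g2.png",a)
E
```

```text
time: 5.05
ee_pos: [0.5959, -0.2683, 0.1367]
tcp_rot: [179.8, -0.3, 13.8]
wrist_force: [1.6, -0.2, -0.2]
opening: 0.0343
grasp_force: 40.0
time: 5.72
ee_pos: [0.4011, -0.3657, 0.1317]
tcp_rot: [180.0, 0.0, 13.7]
wrist_force: [0.2, 0.1, -0.1]
opening: 0.0344
grasp_force: 40.0
time: 5.88
ee_pos: [0.4031, -0.3651, 0.1318]
tcp_rot: [180.0, -0.0, 13.7]
wrist_force: [-0.2, 0.4, -0.7]
opening: 0.0344
grasp_force: 40.0
[-0.1 -0.1 69.3]
```

View pics/g2.png

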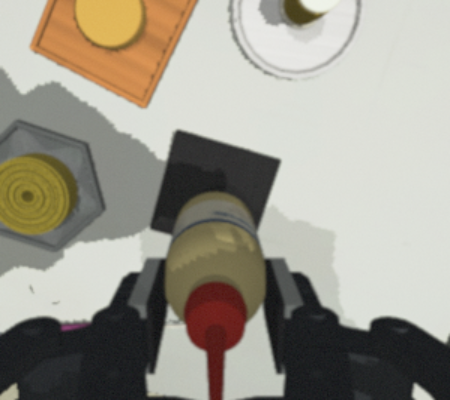

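The bottle is held upright over the black spare mat. Lowering it now.

```bash
python3 -m handwheel '{"gripper":[-0.4,-0.4,-0.4,-0.4,-0.4,-0.4,-0.4],"slide":[[0,0,15],[0,0,20],[0,0,15],[0,0,10],[0,0,7],[0,0,0],[0,0,0]],"yaw":[0,0,0,0,0,0,0]}' && python3 -m handwheel '{"gripper":[-0.4,-0.4,-0.4],"slide":[[0,0,1.5],[0,0,0],[0,0,0]],"yaw":[0,0,0]}'
```

```text
time: 6.52
ee_pos: [0.4036, -0.3647, 0.065]
tcp_rot: [-180.0, -0.0, 13.8]
wrist_force: [-0.1, -0.4, -0.2]
opening: 0.0343
grasp_force: 40.0
time: 6.77
ee_pos: [0.4034, -0.3651, 0.064]
tcp_rot: [180.0, -0.0, 13.8]
wrist_force: [-0.6, -0.8, -1.0]
opening: 0.0343
grasp_force: 40.0
```

```bash
python3 -m handwheel '{"gripper":[-0.4,-0.4,-0.4],"slide":[[0,0,2],[0,0,0],[0,0,0]],"yaw":[0,0,0]}' && python3 -m handwheel '{"gripper":[-0.1,0.1,0.3,0.5,0.7,0.8,0.8,0.8],"slide":[[0,0,0],[0,0,0],[0,0,0],[0,0,0],[0,0,-5],[0,0,-25],[0,0,-35],[0,0,-35]],"yaw":[0,0,0,0,0,0,0,0]}' && python3 -m handwheel '{"gripper":[0.8,0.8],"slide":[[0,0,-25],[0,0,0]],"yaw":[0,0]}'
python3 - <<'E'
from h import *
o=sensors.get_obs();print(np.round(totool(np.array([.4965,-.2835,.1])-o['ee_pos']),1))
E
```

```text
time: 7.02
ee_pos: [0.4032, -0.3651, 0.0616]
tcp_rot: [180.0, -0.0, 13.8]
wrist_force: [-1.4, -1.0, 0.1]
opening: 0.0346
grasp_force: 40.2
time: 7.68
ee_pos: [0.4026, -0.3644, 0.1622]
tcp_rot: [-179.9, 0.1, 13.8]
wrist_force: [1.7, -0.9, 0.6]
opening: 0.0768
grasp_force: 0.0
time: 7.85
ee_pos: [0.4045, -0.3661, 0.1926]
tcp_rot: [179.6, -0.3, 13.8]
wrist_force: [-0.6, -0.3, -0.6]
opening: 0.0767
grasp_force: 0.0
[108.6 -58.9  92.7]
```

```bash
python3 -m handwheel '{"gripper":[0.8,0.6,0.4,0.3,0.3,0.3,0.3,0.3],"slide":[[27,-14.7,0],[27,-14.7,0],[27,-14.7,10],[27.6,-14.8,30],[0,0,30],[0,0,30],[0,0,30],[0,0,0]],"yaw":[0,0,0,0,0,0,0,0]}' && python3 -m handwheel '{"gripper":[0.3,0.3],"slide":[[0,0,0],[0,0,0]],"yaw":[0,0]}'
python3 - <<'E'
from h import *
o=sensors.get_obs();print(np.round(totool(np.array([.4960,-.2830,.006])-o['ee_pos']),1))
c=camera("wrist");h=cv2.cvtColor(c['img'],cv2.COLOR_RGB2HSV);m=cv2.inRange(h,(17,100,60),(24,255,255));z=np.zeros_like(m);u=pix(c,(.496,-.283,.017));cv2.circle(z,tuple(int(v) for v in u),60,255,-1);m&=z
q=max(cv2.findContours(m,0,1)[0],key=cv2.contourArea);e=cv2.fitEllipse(cv2.convexHull(q));print(u,e,plane(c,e[0],.017))
cv2.imwrite("pics/g3.png",c["img"][80:400,120:540,::-1])
E
```

```text
time: 8.52
ee_pos: [0.4909, -0.2806, 0.0512]
tcp_rot: [-179.6, 0.4, 13.8]
wrist_force: [-0.1, 0.7, -1.1]
opening: 0.0552
grasp_force: 0.0
time: 8.68
ee_pos: [0.4942, -0.283, 0.0593]
tcp_rot: [179.9, -0.1, 13.8]
wrist_force: [0.1, 0.3, 1.1]
opening: 0.0555
grasp_force: 0.0
[ 1.7  0.3 53.3]
[321.437276  220.4281957] ((321.4289855957031, 217.2374267578125), (56.04566955566406, 56.53680419921875), 111.81591796875) [ 0.49824311 -0.28244879  0.017     ]
```

View pics/g3.png

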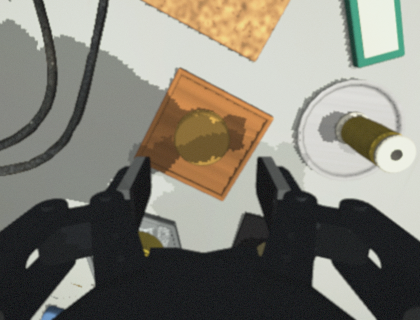

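The wax is centred between the fingers at (0.4975,-0.2827). Descending and gripping.

```bash
python3 -m handwheel '{"gripper":[0.3,0.3,0.3,0.3,0.3,0.3],"slide":[[2.8,0,20],[0,0,15],[0,0,10],[0,0,5],[0,0,0],[0,0,0]],"yaw":[0,0,0,0,0,0]}' && python3 -m handwheel '{"gripper":[0.3,0.3,-0.2,-0.4,-0.4,-0.4,-0.4],"slide":[[0,0,3.3],[0,0,0],[0,0,0],[0,0,0],[0,0,0],[0,0,0],[0,0,0]],"yaw":[0,0,0,0,0,0,0]}' 30
```

```text
time: 9.23
ee_pos: [0.4968, -0.2823, 0.0085]
tcp_rot: [180.0, -0.0, 13.8]
wrist_force: [-0.9, -0.7, 0.2]
opening: 0.0559
grasp_force: 0.0
time: 9.82
ee_pos: [0.4967, -0.2821, 0.0048]
tcp_rot: [180.0, -0.0, 13.8]
wrist_force: [0.0, 0.9, 5.9]
opening: 0.0375
grasp_force: 30.3
```

```bash
python3 -m handwheel '{"gripper":[-0.4,-0.4,-0.4,-0.4,-0.4,-0.4,-0.4,-0.4],"slide":[[0,0,-5],[0,0,-15],[0,0,-20],[20,2.5,0],[30,3.5,0],[30,3.5,0],[15,2.4,0],[0,0,0]],"yaw":[0,0,0,0,0,0,0,0]}' && python3 -m handwheel '{"gripper":[-0.4],"slide":[[0,0,0]],"yaw":[0]}'
python3 - <<'E'
from h import *
o=sensors.get_obs();print(np.round(totool(np.array([.592,-.271,.006])-o['ee_pos']),1))
c=camera("wrist");h=cv2.cvtColor(c['img'],cv2.COLOR_RGB2HSV);cv2.imwrite("pics/g4.png",c["img"][80:400,120:540,::-1])
E
```

```text
time: 10.48
ee_pos: [0.5939, -0.2701, 0.0435]
tcp_rot: [-180.0, -0.0, 13.9]
wrist_force: [0.4, -1.0, 0.2]
opening: 0.0373
grasp_force: 30.2
time: 10.57
ee_pos: [0.5916, -0.2704, 0.0435]
tcp_rot: [-180.0, 0.1, 13.8]
wrist_force: [-0.8, 0.4, -1.1]
opening: 0.0375
grasp_force: 30.2
[ 0.3  0.7 37.5]
```

View pics/g4.png

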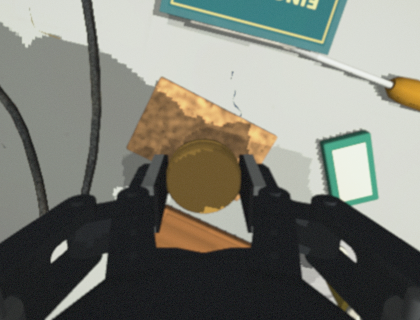

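The wax is gripped over the cork. I'll check the cork's far edge from here.

Run:
```python
from h import *
import pickle
c=camera("wrist");A=plane(c,(282,157),.004);B=plane(c,(395,217),.004);d=(B-A)/np.linalg.norm(B-A);n=np.array([d[1],-d[0],0])
print(A,B,np.linalg.norm(B-A),"centre",(A+B)/2+n*.028,(A+B)/2-n*.028)
h=cv2.cvtColor(c['img'],cv2.COLOR_RGB2HSV)
print('wax centre', plane(c,(120+203.5,80+176),.0563),sensors.get_obs()['ee_pos'])
w,t=pickle.load(open("v.pkl","rb"))
for k,P in((w,[(200+x/2.1,y/2.1) for x,y in[(162,69),(294,147),(252,232),(122,161)]]),(t,[(320+x/4,120+y/3.7) for x,y in[(98,57),(255,86),(236,177),(78,145)]])):print(np.mean([plane(k,p,.004) for p in P],0))
```

```text
[ 0.62911406 -0.23588273  0.004     ] [ 0.60774462 -0.31779755  0.004     ] 0.08465630909304724 centre [ 0.59133609 -0.26977221  0.004     ] [ 0.64552259 -0.28390806  0.004     ]
wax centre [ 0.59408361 -0.27156352  0.0563    ] [ 0.59067612 -0.27083018  0.04388679]
[ 0.59155282 -0.27168586  0.004     ]
[ 0.59122786 -0.27060387  0.004     ]
```

```bash
python3 -m handwheel '{"gripper":[-0.4,-0.4,-0.4,-0.4,-0.4,-0.4],"slide":[[-1,0,10],[0,0,12],[0,0,10],[0,0,5.5],[0,0,0],[0,0,0]],"yaw":[0,0,0,0,0,0]}' && python3 -m handwheel '{"gripper":[0.0,0.1,0.25,0.3,0.3,0.3,0.3,0.3],"slide":[[0,0,0.5],[0,0,0],[0,0,0],[0,0,-5],[0,0,-20],[0,0,-30],[0,0,-30],[0,0,0]],"yaw":[0,0,0,0,0,0,0,0]}'
python3 - <<'E'
from h import *
o=sensors.get_obs();print(np.round(totool(np.array([.3805,-.2545,.05])-o['ee_pos']),1))
E
```

```text
time: 11.17
ee_pos: [0.59, -0.271, 0.0059]
tcp_rot: [-180.0, 0.0, 13.8]
wrist_force: [0.1, -0.3, -0.7]
opening: 0.0372
grasp_force: 31.8
time: 11.83
ee_pos: [0.5929, -0.2721, 0.0986]
tcp_rot: [179.7, -0.4, 13.8]
wrist_force: [0.8, -0.3, 0.4]
opening: 0.055
grasp_force: 0.0
[-202.4  -68.1   46.8]
```

```bash
python3 -m handwheel '{"gripper":[0.6,0.65,0.65,0.65,0.65,0.65,0.65,0.65],"slide":[[-34,-11.4,0],[-34,-11.4,0],[-34,-11.4,0],[-34,-11.4,0],[-34,-11.3,0],[-32.4,-11.2,0],[0,0,20],[0,0,20]],"yaw":[0,0,0,0,0,0,0,0]}' && python3 -m handwheel '{"gripper":[0.65,0.65],"slide":[[0,0,0],[0,0,0]],"yaw":[0,0]}'
python3 - <<'E'
from h import *
o=sensors.get_obs();print(np.round(totool(np.array([.3805,-.2545,.012])-o['ee_pos']),1))
c=camera("wrist");h=cv2.cvtColor(c['img'],cv2.COLOR_RGB2HSV);m=cv2.inRange(h,(22,110,40),(33,255,255));z=np.zeros_like(m);u=pix(c,(.3805,-.2545,.024));cv2.circle(z,tuple(int(v) for v in u),60,255,-1);m&=z
q=max(cv2.findContours(m,0,1)[0],key=cv2.contourArea);e=cv2.fitEllipse(cv2.convexHull(q));print(u,e,plane(c,e[0],.024))
cv2.imwrite("pics/g5.png",c["img"][40:400,120:540,::-1])
E
```

```text
time: 12.5
ee_pos: [0.3774, -0.2539, 0.0529]
tcp_rot: [179.8, -0.2, 13.7]
wrist_force: [0.4, -1.3, -0.4]
opening: 0.0704
grasp_force: 0.0
time: 12.67
ee_pos: [0.3773, -0.253, 0.0512]
tcp_rot: [-180.0, 0.0, 13.8]
wrist_force: [-0.6, -0.5, 0.3]
opening: 0.0703
grasp_force: 0.0
[ 2.7  2.3 39.2]
[324.35633375 227.02016574] ((325.8617858886719, 222.60443115234375), (75.52751922607422, 76.78228759765625), 176.94992065429688) [ 0.38361297 -0.25471104  0.024     ]
```

View pics/g5.png

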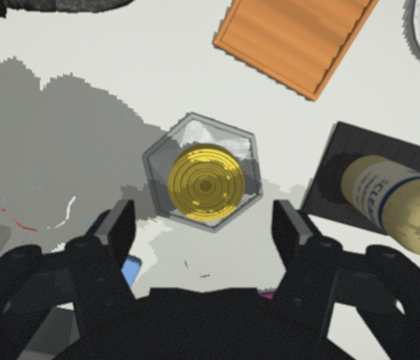

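The tape is centred between the fingers and the bottle stands upright on the spare mat. Descending on the tape.

```bash
python3 -m handwheel '{"gripper":[0.65,0.65,0.65,0.5,0.3,0.3],"slide":[[4,2,15],[0,0,12],[0,0,12],[0,0,0],[0,0,0],[0,0,0]],"yaw":[0,0,0,0,0,0]}' && python3 -m handwheel '{"gripper":[0,-0.2,-0.2,-0.2,-0.2],"slide":[[0,0,0],[0,0,0],[0,0,0],[0,0,0],[0,0,0]],"yaw":[0,0,0,0,0]}' 30
python3 - <<'E'
from h import *
o=sensors.get_obs();print(np.round(totool(np.array([.492,-.285,.0])-o['ee_pos']),1))
E
```

```text
time: 13.22
ee_pos: [0.3822, -0.2543, 0.0126]
tcp_rot: [180.0, -0.0, 13.8]
wrist_force: [-0.4, 0.2, 0.0]
opening: 0.0557
grasp_force: 0.0
time: 13.63
ee_pos: [0.3825, -0.2545, 0.0131]
tcp_rot: [179.9, -0.1, 13.8]
wrist_force: [-1.6, 1.2, 6.2]
opening: 0.047
grasp_force: 31.4
[99.1 55.7 13.3]
```

```bash
python3 -m handwheel '{"gripper":[-0.2,-0.2,-0.2,-0.2,-0.2,-0.2,-0.2,-0.2],"slide":[[0,0,-5],[0,0,-15],[0,0,-20],[15,8.4,0],[30,16.8,0],[30,16.8,0],[16,9,0],[9,5,0]],"yaw":[0,0,0,0,0,0,0,0]}' && python3 -m handwheel '{"gripper":[-0.2,-0.2],"slide":[[0,0,0],[0,0,0]],"yaw":[0,0]}'
python3 - <<'E'
from h import *
import pickle
w,t=pickle.load(open("v.pkl","rb"))
C=lambda n,L,z:print(n,*[np.round(np.mean([plane(k,f(p),z) for p in P],0)*1000,1) for k,f,P in zip((w,t),(lambda p:(200+p[0]/2.1,p[1]/2.1),lambda p:(320+p[0]/4,120+p[1]/3.7)),L)])
C("sq",([(168,240),(273,297),(220,399),(117,347)],[(144,206),(280,236),(250,361),(113,331)]),.006)
C("hex",([(100,411),(163,431),(178,491),(131,530),(72,514),(52,452)],[(106,408),(192,411),(228,483),(182,549),(97,546),(60,478)]),.006)
C("saucer",([(360.5,310.5)],[(384,231)]),.006)
C("spool",([(382,319)],[(407,208)]),.054)
c=camera("wrist");o=sensors.get_obs();print(o['ee_pos'],np.round(totool(np.array([.4925,-.285,.0135])-o['ee_pos']),1))
cv2.imwrite("pics/g6.png",c["img"][40:400,120:540,::-1])
E
```

```text
time: 14.3
ee_pos: [0.4946, -0.2852, 0.052]
tcp_rot: [180.0, -0.0, 13.8]
wrist_force: [0.2, -0.7, -0.7]
opening: 0.0473
grasp_force: 31.1
time: 14.47
ee_pos: [0.4924, -0.2846, 0.0518]
tcp_rot: [-180.0, 0.0, 13.8]
wrist_force: [-0.7, -0.2, -0.5]
opening: 0.0475
grasp_force: 31.1
sq [ 493.3 -285.     6. ] [ 491.8 -284.1    6. ]
hex [ 382.2 -254.9    6. ] [ 380.2 -253.8    6. ]
saucer [ 525.4 -384.3    6. ] [ 521.1 -385.     6. ]
spool [ 526.4 -388.2   54. ] [ 525.5 -386.5   54. ]
[ 0.49194805 -0.28449633  0.05201904] [ 0.4  0.6 38.5]
```

View pics/g6.png

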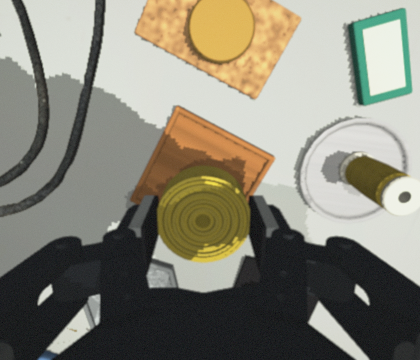

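The tape is over the square tray, and the wax is centred on the cork. Placing.

```bash
python3 -m handwheel '{"gripper":[-0.2,-0.2,-0.2,-0.2,-0.2,-0.2],"slide":[[0.5,0.3,10],[0,0,12],[0,0,10],[0,0,6],[0,0,0],[0,0,0]],"yaw":[0,0,0,0,0,0]}' && python3 -m handwheel '{"gripper":[0.2,0.3,0.45,0.5,0.5,0.5,0.5,0.5],"slide":[[0,0,0.5],[0,0,0],[0,0,0],[0,0,-5],[0,0,-20],[0,0,-30],[0,0,-35],[0,0,0]],"yaw":[0,0,0,0,0,0,0,0]}'
python3 - <<'E'
from h import *
o=sensors.get_obs();print(np.round(totool(np.array([.5255,-.387,.05])-o['ee_pos']),1))
E
```

```text
time: 15.02
ee_pos: [0.4925, -0.2847, 0.0134]
tcp_rot: [-180.0, 0.0, 13.8]
wrist_force: [-0.1, -0.3, -0.1]
opening: 0.0473
grasp_force: 33.0
time: 15.68
ee_pos: [0.4954, -0.2863, 0.1111]
tcp_rot: [179.6, -0.4, 13.8]
wrist_force: [1.0, -0.8, 0.8]
opening: 0.0638
grasp_force: 0.0
[  4.8 104.6  61.9]
```

```bash
python3 -m handwheel '{"gripper":[0.3,0.2,0.2,0.2,0.2,0.2,0.2],"slide":[[1,25,0],[1.5,30,0],[1.5,30,0],[1,20,0],[0,0,15],[0,0,0],[0,0,0]],"yaw":[0,0,0,0,0,0,0]}'
python3 - <<'E'
from h import *
c=camera("wrist");o=sensors.get_obs();print(np.round(totool(np.array([.5255,-.387,.032])-o['ee_pos']),1),pix(c,(.5255,-.387,.054)),pix(c,(.524,-.386,.007)))
cv2.imwrite("pics/g7.png",c["img"][80:400,120:540,::-1])
E
```

```text
time: 16.27
ee_pos: [0.5224, -0.3853, 0.0879]
tcp_rot: [-179.9, 0.1, 13.8]
wrist_force: [1.1, 0.4, 0.2]
opening: 0.051
grasp_force: 0.0
[ 2.2  2.4 56.8] [324.55225114 223.48613228] [322.70799975 204.50769023]
```

View pics/g7.png

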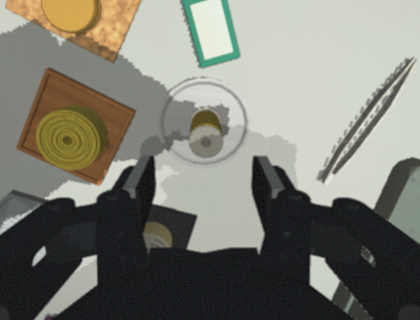

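Spool top is at full-image (326,222), against (324.6,223.5) predicted. Saucer ring centre is about (324,202). I have used all 14 views, so from here on I go by numbers. Gripping the spool.

```bash
python3 - <<'E'
from h import *
c=camera("wrist");print(plane(c,(324,202),.006),plane(c,(326,222),.054))
E
python3 -m handwheel '{"gripper":[0.2,0.2,0.2,0.2,0.2,0.2],"slide":[[3,2.4,15],[0,0,15],[0,0,15],[0,0,11],[0,0,0],[0,0,0]],"yaw":[0,0,0,0,0,0]}' && python3 -m handwheel '{"gripper":[0,-0.3,-0.7,-0.7,-0.7,-0.7,-0.7],"slide":[[0,0,0],[0,0,0],[0,0,0],[0,0,0],[0,0,0],[0,0,0],[0,0,0]],"yaw":[0,0,0,0,0,0,0]}' 25
```

```text
[ 0.52619672 -0.38661917  0.006     ] [ 0.52677854 -0.38769102  0.054     ]
time: 16.87
ee_pos: [0.5264, -0.3869, 0.033]
tcp_rot: [-180.0, 0.0, 13.8]
wrist_force: [0.5, -0.1, 1.5]
opening: 0.0515
grasp_force: 0.0
time: 17.45
ee_pos: [0.5269, -0.3875, 0.0338]
tcp_rot: [179.9, -0.1, 13.8]
wrist_force: [0.1, 1.4, 6.8]
opening: 0.0189
grasp_force: 24.3
```

```bash
python3 -m handwheel '{"gripper":[-0.7,-0.7,-0.7,-0.7,-0.7,-0.7,-0.7,-0.7],"slide":[[0,0,-5],[0,0,-15],[0,0,-25],[0,-15,-15],[0,-30,0],[0,-30,0],[-10,-30,0],[-25,-25,0]],"yaw":[0,0,0,0,0,0,0,0]}' && python3 -m handwheel '{"gripper":[-0.7,-0.7,-0.7,-0.7,-0.7,-0.7,-0.7],"slide":[[-30,-20,0],[-25,-10,0],[-15,-4,0],[-5,0,0],[0,0,0],[0,0,0],[0,0,0]],"yaw":[0,0,0,0,0,0,0]}'
python3 - <<'E'
from h import *
c=camera("wrist");o=sensors.get_obs();print(np.round(totool(np.array([.381,-.2543,.0345])-o['ee_pos']),1),pix(c,(.381,-.2543,.007)))
cv2.imwrite("pics/h1.png",c["img"][:,:,::-1])
# hex edges: print row/col darkness profile of rim
g=cv2.cvtColor(c['img'],cv2.COLOR_RGB2GRAY);u=pix(c,(.381,-.2543,.007)).astype(int)
m=cv2.inRange(cv2.cvtColor(c['img'],cv2.COLOR_RGB2HSV),(0,0,200),(180,40,255));
print(u)
# spool top: bright blob
t=pix(c,(*o['ee_pos'][:2],o['ee_pos'][2]+.0205));print('spool expected',t, g[int(t[1])-20:int(t[1])+21:5,int(t[0])-20:int(t[0])+21:5])
E
```

```text
time: 18.12
ee_pos: [0.4621, -0.2675, 0.0925]
tcp_rot: [-180.0, -0.0, 13.9]
wrist_force: [-0.3, -0.6, -0.1]
opening: 0.0192
grasp_force: 24.5
time: 18.7
ee_pos: [0.3814, -0.2546, 0.0927]
tcp_rot: [180.0, -0.0, 13.8]
wrist_force: [0.1, 0.2, 0.4]
opening: 0.019
grasp_force: 24.5
[-0.3 -0.3 58.1] [320.86430122 204.90423481]
[320 204]
spool expected [319.89757832 268.91376355] [[ 66  51  93 109 125 130 124 105  90]
 [ 43  77 127 133 132 133 132 130 125]
 [ 30 121 132 132 131 130 131 131 131]
 [ 27 124 131 132 125 109 130 131 132]
 [ 36 125 132 132  96 100  98 131 132]
 [ 37 112 131 129 101 101 116 128 132]
 [ 33 111 132 130 132 129 133 132 131]
 [ 35 126 129 130 133 130 131 130 143]
 [ 32 149 197 177 136 119 148 192 196]]
```

```bash
python3 -m handwheel '{"gripper":[-0.7,-0.7,-0.7,-0.7,-0.7,-0.7,-0.7],"slide":[[0,0,12],[0,0,16],[0,0,14],[0,0,10],[0,0,5],[0,0,0],[0,0,0]],"yaw":[0,0,0,0,0,0,0]}' && python3 -m handwheel '{"gripper":[-0.7,-0.7,-0.7],"slide":[[0,0,1.3],[0,0,0],[0,0,0]],"yaw":[0,0,0]}'
```

```text
time: 19.33
ee_pos: [0.3807, -0.2542, 0.0354]
tcp_rot: [-180.0, 0.0, 13.8]
wrist_force: [-0.2, 0.1, 0.8]
opening: 0.019
grasp_force: 24.6
time: 19.58
ee_pos: [0.3806, -0.2543, 0.0345]
tcp_rot: [180.0, -0.0, 13.8]
wrist_force: [-0.4, -0.0, -0.8]
opening: 0.019
grasp_force: 24.6
```

```bash
python3 -m handwheel '{"gripper":[-0.7,-0.7,-0.5,-0.3,-0.1,0,0,0],"slide":[[0,0,0.8],[0,0,0],[0,0,0],[0,0,0],[0,0,0],[0,0,-15],[0,0,-30],[0,0,-35]],"yaw":[0,0,0,0,0,0,0,0]}' && python3 -m handwheel '{"gripper":[0.5,0.8,0.8,0.8,0.8],"slide":[[0,0,-35],[0,0,-40],[0,0,-10],[0,0,0],[0,0,0]],"yaw":[0,0,0,0,0]}'
python3 - <<'E'
from h import *
c=camera("wrist");o=sensors.get_obs();cv2.imwrite("pics/h2.png",c["img"][:,:,::-1])
print(o['ee_pos'],np.round(totool(np.array([.4032,-.3651,.15])-o['ee_pos']),1))
h=cv2.cvtColor(c['img'],cv2.COLOR_RGB2HSV)
def blob(lo,hi,X,r=60,z=None):
    m=cv2.inRange(h,lo,hi);k=np.zeros_like(m);u=pix(c,X);cv2.circle(k,tuple(int(v) for v in u),r,255,-1);m&=k
    if not m.any():print('none',u);return
    q=max(cv2.findContours(m,0,1)[0],key=cv2.contourArea);M=cv2.minEnclosingCircle(q);print(u,M,cv2.contourArea(q),plane(c,M[0],X[2]),'visible y<400')
blob((0,150,40),(8,255,255),(.403,-.365,.1))
blob((0,0,0),(180,255,60),(.38,-.254,.054),12)
blob((18,100,60),(24,255,255),(.592,-.271,.017),40)
blob((22,110,60),(33,255,255),(.4925,-.285,.024),50)
t=pix(c,(.3806,-.2543,.054));print('spool',t);g=cv2.cvtColor(c['img'],cv2.COLOR_RGB2GRAY);print(g[int(t[1])-24:int(t[1])+25:4,int(t[0])-24:int(t[0])+25:4])
E
```

```text
time: 20.25
ee_pos: [0.3794, -0.2535, 0.1128]
tcp_rot: [-179.8, 0.1, 13.8]
wrist_force: [-0.3, -0.1, 0.9]
opening: 0.0425
grasp_force: 0.0
time: 20.67
ee_pos: [0.3808, -0.2545, 0.1986]
tcp_rot: [180.0, -0.0, 13.8]
wrist_force: [-0.1, 0.3, -0.5]
opening: 0.0768
grasp_force: 0.0
[ 0.38037442 -0.25416024  0.1974872 ] [ -4.3 113.2  47.4]
[449.20960509 205.48401678] ((450.5, 204.0), 17.066146850585938) 326.0 [ 0.40455731 -0.36562392  0.1       ] visible y<400
none [320.95691804 188.74335676]
[389.86593275 -22.78780991] ((387.5, 0.5), 13.509356498718262) 122.5 [ 0.57255629 -0.27459183  0.017     ] visible y<400
[375.78319563  86.38775666] ((375.5, 88.0), 25.519699096679688) 1817.5 [ 0.49092379 -0.28516183  0.024     ] visible y<400
spool [321.3773678  188.26043089]
[[114 130 114 122 165 126 118 202 208 210 197 218 216]
 [114 157 112 121 114 112 116 172 193 189 198 198 181]
 [107 107 111 110 121 111  80 102 215 212 217 211 164]
 [107 120 121 115 116  71  83  76 109 193 220 217 173]
 [ 98 151 117 114  93 151 155 155 100 201 207 219 204]
 [102 169 124 111 153 157 155 158 158 200 193 184 178]
 [158 190 169 170 155 149  96 136 156 192 201 204 178]
 [187 182 171 180 154 156 139 154 155 199 204 194 183]
 [190 190 187 196 198 171 222 234 164 153 136 136 103]
 [136 142 166 156 159 172 186 166 161 145 123 115 159]
 [170 139 129 107 128 134 156 172 166 107 128 172 183]
 [178 183 183 170 142 130 114 166 124 138 182 185 184]
 [180 183 183 181 185 181 169 137 146 185 182 185 184]]
```

Spool, tape and bottle all measure where they should. Fetching the bottle.

```bash
python3 -m handwheel '{"gripper":[0.8,0.8,0.8,0.8,0.8,0.8,0.8],"slide":[[-1,30,0],[-1,33,0],[-1,30,0],[-1,20,0],[0,0,0],[0,0,0],[0,0,0]],"yaw":[0,0,0,0,0,0,0]}' 40
python3 - <<'E'
from h import *
c=camera("wrist");o=sensors.get_obs();print(np.round(totool(np.array([.4034,-.3651,.0617])-o['ee_pos']),1))
m=cv2.inRange(cv2.cvtColor(c['img'],cv2.COLOR_RGB2HSV),(0,150,40),(8,255,255));q=max(cv2.findContours(m,0,1)[0],key=cv2.contourArea);print(cv2.minEnclosingCircle(q),cv2.boundingRect(q),pix(c,(.4034,-.3651,.132)),pix(c,(.4034,-.3651,.09)))
E
```

```text
time: 21.3
ee_pos: [0.4031, -0.3642, 0.1972]
tcp_rot: [-179.9, 0.1, 13.8]
wrist_force: [-0.7, -0.4, 0.3]
opening: 0.0769
grasp_force: 0.0
[1.00e-01 1.30e+00 1.36e+02]
((323.5, 197.0), 12.010512351989746) (315, 185, 20, 25) [322.61960914 212.0508875 ] [322.77950533 197.41575495]
```

```bash
python3 -m handwheel '{"gripper":[0.8,0.8,0.8,0.8,0.8,0.5,0.3,0.3],"slide":[[0,1,30],[0,0,30],[0,0,30],[0,0,25],[0,0,17],[0,0,0],[0,0,0],[0,0,0]],"yaw":[0,0,0,0,0,0,0,0]}' && python3 -m handwheel '{"gripper":[0.2,0.2,-0.4,-0.4,-0.4,-0.4,-0.4,-0.4],"slide":[[0,0,2.5],[0,0,0],[0,0,0],[0,0,0],[0,0,0],[0,0,0],[0,0,0],[0,0,0]],"yaw":[0,0,0,0,0,0,0,0]}' 40
```

```text
time: 22.02
ee_pos: [0.4043, -0.3659, 0.0682]
tcp_rot: [179.9, -0.1, 13.8]
wrist_force: [1.0, 0.3, 0.6]
opening: 0.0558
grasp_force: 0.0
time: 22.68
ee_pos: [0.4042, -0.3661, 0.0651]
tcp_rot: [180.0, -0.1, 13.8]
wrist_force: [-0.3, 1.9, 6.1]
opening: 0.0324
grasp_force: 37.6
```

```bash
python3 -m handwheel '{"gripper":[0.2,0.2,0.2,0.2,-0.4,-0.4,-0.4,-0.4],"slide":[[0,0,0],[0,0,0],[-0.5,-0.5,4],[0,0,0],[0,0,0],[0,0,0],[0,0,0],[0,0,0]],"yaw":[0,0,0,0,0,0,0,0]}' 40 && python3 -m handwheel '{"gripper":[-0.4,-0.4],"slide":[[0,0,0],[0,0,0]],"yaw":[0,0]}'
python3 - <<'E'
from h import *
o=sensors.get_obs();print(np.round(totool(np.array([.525,-.386,.0617])-o['ee_pos']),1))
E
```

```text
time: 23.35
ee_pos: [0.4032, -0.3656, 0.06]
tcp_rot: [-180.0, 0.0, 13.8]
wrist_force: [-0.1, -0.5, 0.5]
opening: 0.0347
grasp_force: 40.0
time: 23.52
ee_pos: [0.4032, -0.3656, 0.06]
tcp_rot: [-180.0, 0.0, 13.8]
wrist_force: [-0.0, 0.6, -0.7]
opening: 0.035
grasp_force: 40.0
[113.4  48.9  -1.7]
```

```bash
python3 -m handwheel '{"gripper":[-0.4,-0.4,-0.4,-0.4,-0.4,-0.4],"slide":[[0,0,-5],[0,0,-10],[0,0,-15],[0,0,-10],[0,0,0],[0,0,0]],"yaw":[0,0,0,0,0,0]}'
python3 - <<'E'
from h import *
import pickle
w,t=pickle.load(open("v.pkl","rb"))
for n,c in(("now",camera("wrist")),("w2",w),("top",t)):
    g=cv2.cvtColor(c['img'],cv2.COLOR_RGB2GRAY);u=pix(c,(.5245,-.386,.006));r=np.linalg.norm(pix(c,(.5245,-.347,.006))-u);print(n,u,r)
    f=4;p=(np.array(u)-1.5*r).astype(int).clip(0);s=int(3*r);G=cv2.resize(g[p[1]:p[1]+s,p[0]:p[0]+s],None,fx=f,fy=f,interpolation=2)
    H=cv2.HoughCircles(G,cv2.HOUGH_GRADIENT,1,8,param1=80,param2=15,minRadius=int(.78*r*f),maxRadius=int(1.08*r*f))
    if H is not None:
        for x,y,R in H[0][:4]:q=((x+.5)/f-.5+p[0],(y+.5)/f-.5+p[1]);print('  ',np.round(q,1),round(R/f/r,2),np.round(plane(c,q,.006)*1000,1))
E
```

```text
time: 24.02
ee_pos: [0.4036, -0.3659, 0.1009]
tcp_rot: [179.9, -0.1, 13.8]
wrist_force: [0.1, 0.0, -1.0]
opening: 0.0349
grasp_force: 40.0
now [384.52467431  59.0152225 ] 51.57058751984138
   [378.5  57.5] 0.96 [ 524.4 -381.3    6. ]
   [387.8  61.2] 1.03 [ 523.6 -388.8    6. ]
   [381.  60.] 0.96 [ 523.2 -383.6    6. ]
   [383.   55.8] 0.96 [ 526.4 -384.2    6. ]
w2 [372.72077145 148.84460313] 29.55065520711856
   [371.5 150.2] 0.92 [ 522.4 -385.     6. ]
   [372.  147.8] 0.95 [ 525.6 -384.7    6. ]
   [374.  147.8] 0.82 [ 526.3 -387.2    6. ]
   [370.  148.5] 0.94 [ 524.1 -382.4    6. ]
top [416.39921414 180.88415611] 18.205579809745732
   [416. 182.] 0.85 [ 522.1 -385.     6. ]
   [414.2 181. ] 0.94 [ 524.3 -381.4    6. ]
   [418.  181.8] 0.83 [ 522.6 -389.4    6. ]
   [417.  179.5] 1.05 [ 527.5 -387.4    6. ]
```

```bash
python3 -m handwheel '{"gripper":[-0.4,-0.4,-0.4,-0.4,-0.4,-0.4,-0.4,-0.4],"slide":[[15,6.4,0],[25,10.7,0],[30,12.8,0],[25,10.7,0],[12,5,0],[5.5,2.4,0],[0,0,0],[0,0,0]],"yaw":[0,0,0,0,0,0,0,0]}' && python3 -m handwheel '{"gripper":[-0.4,-0.4,-0.4,-0.4,-0.4,-0.4],"slide":[[0,0,10],[0,0,12],[0,0,10],[0,0,5],[0,0,0],[0,0,0]],"yaw":[0,0,0,0,0,0]}'
```

```text
time: 24.73
ee_pos: [0.5232, -0.3851, 0.0993]
tcp_rot: [-179.9, 0.1, 13.8]
wrist_force: [0.1, -0.8, -1.2]
opening: 0.0347
grasp_force: 40.1
time: 25.23
ee_pos: [0.5235, -0.3852, 0.0626]
tcp_rot: [-180.0, 0.0, 13.8]
wrist_force: [0.5, -0.5, -0.2]
opening: 0.0348
grasp_force: 40.1
```

Contact is expected at about 0.060.

```bash
python3 -m handwheel '{"gripper":[-0.4,-0.4,-0.4,-0.4],"slide":[[0.5,0.3,1.5],[0,0,1],[0,0,0],[0,0,0]],"yaw":[0,0,0,0]}' && python3 -m handwheel '{"gripper":[-0.1,0.1,0.3,0.5,0.7,0.8,0.8,0.8],"slide":[[0,0,0],[0,0,0],[0,0,0],[0,0,0],[0,0,-5],[0,0,-25],[0,0,-35],[0,0,-35]],"yaw":[0,0,0,0,0,0,0,0]}' && python3 -m handwheel '{"gripper":[0.8,0.8,0.8,0.8,0.8,0.8,0.8,0.8],"slide":[[0,0,-30],[0,0,-30],[-35,-10,0],[-40,-10,0],[-40,-10,0],[-40,-10,0],[0,0,0],[0,0,0]],"yaw":[0,0,0,0,0,0,0,0]}'
python3 - <<'E'
from h import *
c=camera("wrist");o=sensors.get_obs();cv2.imwrite("pics/end.png",c["img"][:,:,::-1]);print(o['ee_pos'])
t=camera("top")
cols=dict(red=((0,150,40),(8,255,255),(.5243,-.3855,.098),25),wax=((18,100,50),(24,255,255),(.5915,-.271,.017),40),tape=((22,110,50),(33,255,255),(.4923,-.2846,.024),40),cork=((10,80,50),(24,255,255),(.5915,-.271,.004),60),sq=((10,80,40),(33,255,255),(.4923,-.2846,.006),70))
for kn,k in(("wrist",c),("top",t)):
    h=cv2.cvtColor(k['img'],cv2.COLOR_RGB2HSV)
    for n,(lo,hi,X,r) in cols.items():
        m=cv2.inRange(h,lo,hi);z=np.zeros_like(m);u=pix(k,X);cv2.circle(z,tuple(int(v) for v in u),r if kn=="wrist" else int(r*.62),255,-1);m=cv2.morphologyEx(m&z,cv2.MORPH_CLOSE,np.ones((5,5)))
        Q=cv2.findContours(m,0,1)[0]
        if not Q:print(kn,n,'none',u);continue
        q=max(Q,key=cv2.contourArea);R=cv2.minAreaRect(q);print(kn,n,np.round(u,1),np.round(R[0],1),np.round(R[1],1),np.round(plane(k,R[0],X[2])*1000,1))
E
```

```text
time: 25.57
ee_pos: [0.5246, -0.3856, 0.0607]
tcp_rot: [180.0, -0.0, 13.8]
wrist_force: [-1.1, 0.2, -1.0]
opening: 0.0343
grasp_force: 40.1
time: 26.23
ee_pos: [0.5239, -0.3851, 0.1613]
tcp_rot: [-179.9, 0.1, 13.8]
wrist_force: [-0.4, -0.7, 0.1]
opening: 0.0771
grasp_force: 0.0
time: 26.9
ee_pos: [0.3628, -0.3838, 0.2219]
tcp_rot: [179.9, -0.1, 13.7]
wrist_force: [1.4, -1.2, 0.2]
opening: 0.0767
grasp_force: 0.0
[ 0.36405187 -0.38390147  0.22155658]
wrist red [369.6   7.5] [370.   10.5] [21. 20.] [ 522.3 -386.4   98. ]
wrist wax none [265.69211778 -66.85602669]
wrist tape [259.8  41.1] [263.   43.5] [51. 46.] [ 490.8 -288.3   24. ]
wrist cork [268.1 -59.1] [258.5   0. ] [1. 0.] [ 535.7 -271.     4. ]
wrist sq [263.2  45.3] [262.4  41.8] [72.  76.5] [ 495.6 -283.2    6. ]
top red [426.5 172.5] [425.3 172.3] [8.5 9.2] [ 524.8 -383.2   98. ]
top wax [362.4 149.7] [362.7 150.9] [17.1 17.1] [ 588.9 -271.6   17. ]
top tape [370.3 195.1] [370.5 196. ] [21.9 23.3] [ 490.4 -284.9   24. ]
top cork [361.8 151.2] [360.9 151.2] [40.2 25.1] [ 591.5 -269.     4. ]
top sq [369.4 196.3] [368.7 196.1] [35.5 35.2] [ 492.7 -283.     6. ]
```

Each item measures within about 3 mm of its holder's centre, apart from the spool, which I checked in place earlier. The gripper is clear, so I'm handing in.

```bash
python3 -c "
from workcell import ticket;print(ticket.job_done())"
```

```text
the job is handed in; nothing more can be done
None
```

The oil bottle, tape measure, spool and beeswax are each on their own holder, within about 3 mm of its middle by my camera measurements, and the job was handed in at about 27 s with the gripper clear; the judged result was not shown.

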